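# Clip the cash tin to the counter's snap hook

### The arm

A 6-joint arm with a two-finger parallel gripper is mounted at the origin on the work surface. World frame = base frame: x ahead of the robot, y to its left, z up, the work surface at z = 0. Lengths are in m, angles in rad, forces in N, time in s.
With the tool pointing down it reaches from about 0.15 to 0.775 m from the base axis. Payload 6.1 kg.
Tool frame: the origin (TCP) lies between the finger pads; the fingertips stand arm.tip_reach ahead of it and the grasp point (between the pads) lies 2 mm behind it (arm.tip_reach is the distance from the TCP to the fingertips, in m); x points along the fingers, z is the direction in which the jaws open and shut, and the axes are right-handed (so a half turn about x gives the same grasp; the last joint's range is limited). The gripper opens to 85 mm and grips with 20 to 120 N. Pads are 22 mm wide; open, the fingers measure 114 mm over their backs; the gripper's body (76 mm by 85 mm) begins 54 mm behind the grasp point. The pads swing forward as they close: fully open they stand 13 mm farther back than shut.
Start: joints at [1.103, 0.126, -0.04, 1.405, 0, 1.571], TCP at [0.237, 0.469, 0.248] pointing down, gripper open.
Joint ranges: [-2.72, 2.72], [-0.95, 1.95], [-1.27, 1.35], [-1.78, 2.02], [-1.46, 1.47], [-3.14, 3.14]. Speed limits (rad/s): [2.39, 2.39, 3.01, 3.14, 3.14, 3.14].

### API

Orientations are given as a rotation vector (axis times angle).
In Python, from rig import readout, imaging, close_job, finder, arm gives the robot as it stands.
- The arm moves only by the tool arm_command, never from a script. Its argument "rows" is text: rows parted by semicolons, each of 7 numbers parted by spaces: the shift along the tool's x, y, z in mm, then the turn, a rotation vector about the tool's x, y, z in rad, then the closure, from 0 (fully open) to 1 (shut). A call has 1 to 20 rows; each row shifts and turns the commanded pose from where the row before left it, along the tool's axes as they then stand; what a row does not reach is not made up. A row lasts 1/8 s, in which the tool goes at most 62.5 mm and 10.7 degrees, less where a joint would pass 70% of its speed; a pose out of reach is approached as far as the arm can. A call with a gripper value outside its range is refused whole. The fingers move at their own pace and stop on an object; "force" is the grip in N (left out, the last holds). Time passes only in rows, so rows that do not move let the fingers close. It gives the time, the measured TCP pose, the force and the opening at its end, in the units of the state.
- readout.sense(): the state, without advancing time (a new reading comes with each control period).
- imaging.snapshot(name): name is "side" or "top"; returns the picture (420x560x3 uint8, red, green, blue); there is no depth.
- imaging.get_calibration(name): a dict with "mtx" (3x3 intrinsics, pixels), "D" ([k1, k2, p1, p2, k3] as OpenCV has them; the pictures are not rectified), "R" (3x3) and "t" (3): a world point X has camera coordinates R X + t. Camera axes: x right, y down, z forward; pixel columns grow to the right and rows downward; lengths in m; the calibration is good to about 2 mm. A picture is of the moment at which its call begins. get_calibration takes no time and is no camera call.
- close_job(): hands the job in, once; it reports no verdict.
Trained networks look in the newest picture that a camera, given by its name, has taken for a name from the list of things; names that differ only in an ending like _2 or _b are one class to them, and where a whole thing is asked for, a point or a joint stands for the part that bears it (a point fixed in the world has none). Each returns a list of dicts, best first, with "p" (0 to 1); they miss things now and then, are a little off and sometimes report something else, mostly with a low value. They report only what shows in the picture. A call takes as long as a camera call. They do not tell look-alikes from the thing itself.
- finder.regions_of(query, camera): "pixels" (420x560 bool, what is visible of it) and "bbox" ([centre column, centre row, width, height] in pixels, round what is visible of it).
- finder.mark_of(query, camera): "uv" ([column, row] in pixels: a listed point, or the origin of a listed thing).
The state is a dict: "time_s": time; "q": joint angles; "joint_velocities": joint speeds; "tau": joint torques, N m; "eef_pos": TCP position; "orientation": TCP orientation; "ft_force": force on the tool from outside, world axes, zero at the start; "moment": the same for the moment, N m; "gripper_width": finger opening in m.
Only numpy, scipy, OpenCV 4.12 (cv2) and the standard library are available. Lean on these libraries where they do the work, as an engineer would, in place of code of your own. Each camera call takes 0.05 s, during which the arm holds its last target. There are 200 camera calls.

### The job

Secure the lunch-sale cash tin: slide it along the table, without lifting it, so that the eye on its lid pushes the snap hook's sprung gate open and passes inside, and the gate snaps shut behind it. Leave the tin standing there, let go of it, and do not knock over or shift the other things on the table.

Things in the scene. Friction and masses are not known exactly. Their poses are not given: they have to be found in the camera images.
- tin: Cash tin, loose: grey steel box 150 mm long (its x), 68 wide (y), 60 high, 0.45 to 0.8 kg, coin slot in the lid. Origin: centre of its underside, z up. An upright steel staple, the eye, stands on the lid near its +x end, the end that goes first. It starts 190 to 250 mm out from the hook's origin (hook -x) and 35 to 75 mm to the hook's -y (robot's) side, turned up to 0.3 rad.
- eye (a point): Centre of the eye's crossbar, 60 mm ahead (+x) of the tin's origin, 98 mm above its underside. The eye is an upside-down U of 6 mm round bar standing across the tin: legs 24 mm either side of the centre line (42 mm clear between), 35 mm clear from lid to crossbar. Axes as the tin's.
- hook: Steel snap hook on a fixed post. Origin: on the table right below the shut gate; z up; x runs from the open mouth into the hook and on to the post. Slid along the table with its axes along the hook's, at hook y = 0 and towards +x, the tin passes under the nose (14 mm gap), the nose through its eye, the crossbar between the hook's bars. Post face at x = 110 mm, foot plate from x = 95, top 173 high.
- gate (a joint): Sprung gate, rad: a 6 mm round finger 44 mm long, hinged on the upper bar at hook x = 0, 128 mm up, hanging down to the nose. 0 is shut; it swings only inwards (hook +x), to 1.2. A light spring shuts it (1.5 to 4 N at the crossbar). The crossbar slips under its tip at about 0.9 rad, some 35 to 42 mm inside (hook x), and the gate falls shut behind it.
- mug: Bystander: white mug, 80 mm wide and 90 mm high, handle on one side. Origin: centre of its underside.
- jam_jar: Bystander: jam jar with steel cap, 76 mm wide, 110 mm high. Origin: centre of its underside.
- shaker: Bystander: small glass shaker, 48 mm wide, 100 mm high. Origin: centre of its underside.
- bowl: Bystander: steel bowl, 150 mm wide, 55 mm high. Origin: centre of its underside.
- mustard: Bystander: yellow squeeze bottle, 60 mm wide, 150 mm high. Origin: centre of its underside.
- spatula: Bystander: serving spatula lying flat, wooden handle, steel blade, 280 mm long. Origin: centre of its underside.
- tea_tin: Bystander: plain grey tea tin without an eye, 110 x 70 x 80 mm. Origin: centre of its underside.
- nose (a point): Tip of the hook's lower bar, 8 mm before the gate (hook x = -8), centre 78 mm above the table; the bar is 8 mm round (10 at the tip). Axes as the hook's. The upper bar, also 8 mm round, is 128 mm above the table and ends at the gate. Both run in the hook's upright xz plane and join in a round bend, inner face 69 mm inside the gate (hook x = 69).
Things that resemble listed ones, but are neither listed nor needed, are in the scene too. What is shaped like the tin but green is not meant. Leave any turquoise look-alike of the hook alone.

How it is judged:
On the way:
1. the eye pushes the gate well open (value of joint gate above 0.5 rad and x of eye in the frame of hook above 0.005 m).
At the end, for the whole second after the job is handed in: The eye's crossbar is inside the hook (8 to 75 mm past the gate line, within 22 mm of the hook's plane, so the nose goes through the eye), the gate is shut (below 0.12 rad) behind it, and the tin stands flat on the table (within 0.1 rad and 10 mm in height), released and at rest (x of eye in the frame of hook between 0.008 and 0.075 m and y of eye in the frame of hook between -0.022 and 0.022 m and z of eye in the frame of hook between 0.088 and 0.108 m and value of joint gate below 0.12 rad and angle between tin's own z axis and vertical below 0.1 rad and linear speed of tin below 0.02 m/s); the robot touches nothing.
It fails at once if the tin is lifted more than 25 mm off the table (height (world z) of tin above 0.025 m).
It fails at once if the tin is tipped by more than 0.4 rad (angle between tin's own z axis and vertical above 0.4 rad).
It fails at once if a bystander is shifted by more than 40 mm or knocked over (distance of any of mug, jam_jar, shaker, bowl, mustard, spatula, tea_tin from where it was at the start of the episode above 0.04 m or angle between any of mug, jam_jar, shaker, bowl, mustard, spatula, tea_tin's own z axis and vertical above 0.6 rad).
It also fails if it takes over 61 s, if anything falls off the work surface, if the arm or the gripper's body presses on something with over 40 N, if the wrist force passes 120 N, or if a joint passes its speed limit or range.

## Working session

There is one attempt and no reset: what is moved stays moved. The work goes in short steps, Python scripts to look and compute and a tool call to move; the robot and the scene stay as the last step left them, time stands still between calls to the robot, and variables do not carry over. Pictures are saved under pics/ and viewed, about 8 in all and at most 12, crops included, and the job is handed in when it is done.

Besides the shell and the picture viewer there is one more tool, called after "Request:" as name(argument=value, ...) on one line, values as JSON. arm_command: Moves the arm, as the interface text tells. Its arguments: {"type":"object","properties":{"rows":{"type":"string"},"force":{"type":"number"}},"required":["rows"]}

```bash
mkdir -p pics; ls; cat > h.py <<'E'
import numpy as np, cv2
from rig import readout, imaging, close_job, finder, arm
def cal(c):
    k=imaging.get_calibration(c); return [np.array(k[n],float) for n in("mtx","D","R","t")]
def plane(uv,z,c):
    K,D,R,t=cal(c); p=cv2.undistortPoints(np.array(uv,float).reshape(-1,1,2),K,D).reshape(-1,2)
    d=np.c_[p,np.ones(len(p))]@R; o=-R.T@t
    return o+d*((z-o[2])/d[:,2])[:,None]
def proj(X,c):
    K,D,R,t=cal(c); return cv2.projectPoints(np.array(X,float).reshape(-1,1,3),cv2.Rodrigues(R)[0],t,K,D)[0].reshape(-1,2)
def save(c,n,crop=None,s=1):
    im=imaging.snapshot(c)[...,::-1]
    out=im
    if crop: a,b,w,h=crop; out=im[b:b+h,a:a+w]
    cv2.imwrite("pics/"+n,cv2.resize(np.ascontiguousarray(out),None,fx=s,fy=s,interpolation=cv2.INTER_CUBIC)); return im
E
python3 - <<'E'
from h import *
s=readout.sense(); print(s["time_s"],s["eef_pos"],s["orientation"],s["gripper_width"],arm.tip_reach)
a=save("top","t0.png");b=save("side","s0.png")
for c in("top","side"):
    K,D,R,t=cal(c); print(c,"cam at",-R.T@t)
    for q in("tin","hook","eye","nose","gate","tea_tin"):
        for r in finder.mark_of(q,c): print(q,np.round(r["uv"],1),round(r["p"],2), plane(r["uv"],{"eye":.098,"nose":.078}.get(q,0),c).round(3))
E
```

```text
pics
0.0 [0.2365812  0.46826534 0.24752523] [-0.85895629  1.39626161  0.85760529] 0.08513523936122842 0.017
top cam at [0.39975201 0.05301595 1.32768479]
tin [278.  258.1] 0.88 [[0.334 0.04  0.   ]]
tin [206.6 230.9] 0.63 [[0.415 0.246 0.   ]]
tin [442.8 248.4] 0.2 [[ 0.356 -0.446  0.   ]]
hook [353.  182.4] 0.72 [[ 0.553 -0.182  0.   ]]
hook [365.1 317. ] 0.65 [[ 0.16  -0.211  0.   ]]
eye [300.5 188.5] 0.96 [[ 0.526 -0.021  0.098]]
eye [262.3 234.8] 0.79 [[0.402 0.083 0.098]]
eye [189.1 245.5] 0.62 [[0.375 0.279 0.098]]
nose [367.3 321.6] 0.89 [[ 0.162 -0.201  0.078]]
nose [355.2 178. ] 0.77 [[ 0.556 -0.174  0.078]]Traceback (most recent call last):
  File "<stdin>", line 7, in <module>
ValueError: it knows: bowl, eye, hook, jam_jar, mug, mustard, nose, shaker, spatula, tea_tin, tin
```

View pics/t0.png

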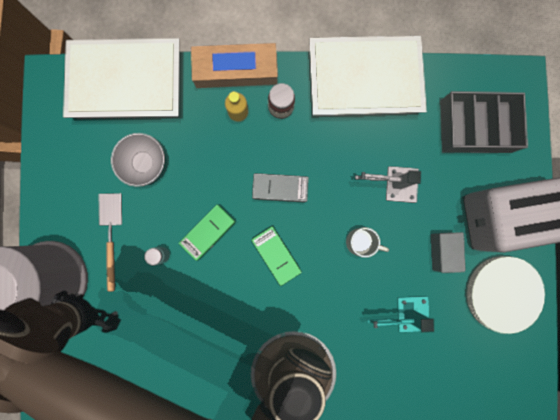

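View pics/s0.png

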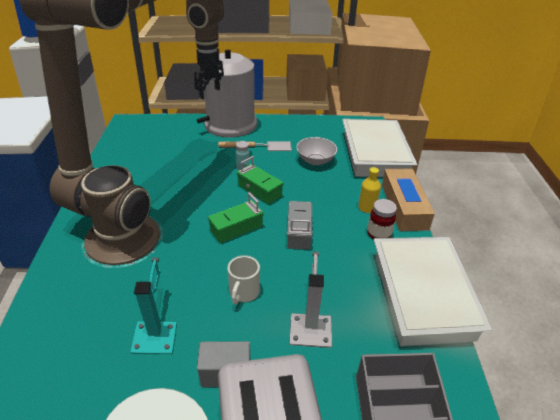

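The top view shows the grey tin at (280,187) with its eye at (301,188), pointing right. The grey hook has its nose at (355,178) and its plate at (403,184). The look-alikes are two green tins, (207,231) and (277,256), and the turquoise hook at (400,317). The plain grey tea tin, without an eye, is at (452,252). The grey tin is the only grey one with an eye, so I'll confirm it in an enlarged crop and measure it.

```bash
python3 - <<'E'
from h import *
im=save("top","t1.png",(240,140,200,90),4)
def best(q,c,uv):
    L=[r for r in finder.regions_of(q,c)]
    print(q,c,[(np.round(r["bbox"]),round(r["p"],2)) for r in L])
    return min(L,key=lambda r:np.hypot(*(np.array(r["bbox"][:2])-uv)))["pixels"]
m=best("tin","top",(280,187)); np.save("tinmask.npy",m)
c=cv2.minAreaRect(np.argwhere(m)[:,::-1].astype(np.float32)); print(c); print(plane(cv2.boxPoints(c),.06,"top").round(3))
h=best("hook","top",(390,182)); print(np.round(cv2.boundingRect(h.astype(np.uint8))))
for q in("tin","eye","nose","hook"):
    for r in finder.mark_of(q,"top"): print(q,np.round(r["uv"],1),round(r["p"],2), plane(r["uv"],{"eye":.098,"nose":.078}.get(q,0),"top").round(3))
imaging.snapshot("side")
for q in("tin","eye","nose","hook"):
    for r in finder.mark_of(q,"side"): print("side",q,np.round(r["uv"],1),round(r["p"],2), plane(r["uv"],{"eye":.098,"nose":.078}.get(q,0),"side").round(3))
E
```

```text
tin top [(array([278., 258.,  48.,  56.]), 0.9), (array([281., 186.,  55.,  31.]), 0.8), (array([208., 232.,  57.,  53.]), 0.8), (array([284., 103.,  26.,  33.]), 0.28)]
((279.5088195800781, 187.3852996826172), (54.91469192504883, 27.227256774902344), 4.39870548248291)
[[ 0.502  0.114  0.06 ]
 [ 0.578  0.108  0.06 ]
 [ 0.565 -0.045  0.06 ]
 [ 0.489 -0.038  0.06 ]]
hook top [(array([401., 315.,  64.,  39.]), 0.72), (array([390., 184.,  68.,  34.]), 0.66), (array([237., 109.,  22.,  28.]), 0.6)]
[356 166  66  37]
tin [209.6 229.6] 0.87 [[0.419 0.237 0.   ]]
tin [281.  189.5] 0.83 [[0.533 0.03  0.   ]]
tin [275.6 256.6] 0.63 [[0.339 0.047 0.   ]]
eye [186.7 247.4] 0.94 [[0.37  0.285 0.098]]
eye [262.2 236.7] 0.91 [[0.397 0.083 0.098]]
eye [302.8 187.5] 0.9 [[ 0.528 -0.028  0.098]]
nose [365.9 322.5] 0.85 [[ 0.159 -0.197  0.078]]
nose [356.8 178.2] 0.83 [[ 0.555 -0.179  0.078]]
hook [355.2 176.8] 0.83 [[ 0.569 -0.188  0.   ]]
hook [367.6 316.1] 0.73 [[ 0.163 -0.218  0.   ]]
hook [441.6 250.5] 0.64 [[ 0.35  -0.442  0.   ]]
side tin [299.8 231.8] 0.91 [[0.536 0.035 0.   ]]
side tin [259.6 192.7] 0.9 [[ 0.41   0.229 -0.   ]]
side tin [238.2 226.2] 0.85 [[0.347 0.059 0.   ]]
side eye [249.4 157.2] 0.78 [[0.375 0.297 0.098]]
side eye [299.2 222. ] 0.71 [[ 0.526 -0.031  0.098]]
side eye [251.6 197.6] 0.56 [[0.39  0.077 0.098]]
side nose [156.3 274.5] 0.8 [[ 0.158 -0.214  0.078]]
side nose [314.1 265.1] 0.61 [[ 0.558 -0.177  0.078]]
side hook [310.9 288.4] 0.97 [[ 0.554 -0.189  0.   ]]
side hook [164.2 292.8] 0.85 [[ 0.165 -0.208 -0.   ]]
side hook [244.7 289.5] 0.26 [[ 0.378 -0.193 -0.   ]]
```

View pics/t1.png

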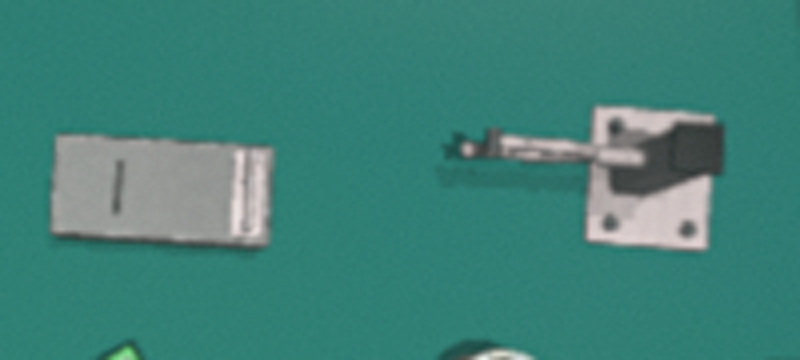

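```bash
cat > hk.py <<'E'
from h import *
u=lambda L:np.array(L,float)/4+[240-.375,140-.375]
P=plane(u([(595,106),(714,113),(707,250),(586,240)]),.008,"top")
L=plane(u([(57,135),(272,146),(268,242),(53,233)]),.06,"top")
E
python3 - <<'E'
from hk import *
ang=lambda a,b:np.degrees(np.arctan2(*(b-a)[:2][::1]))  # angle off -y axis
for n,Q in(("plate",P),("tin",L)):
    print(n,Q.round(4).tolist(),[round(float(np.linalg.norm(Q[i]-Q[(i+1)%4])),3) for i in range(4)])
    c=Q.mean(0); d=(Q[1]+Q[2]-Q[0]-Q[3]); w=(Q[0]+Q[1]-Q[2]-Q[3]); 
    print(" c",c.round(4),"yaw x",np.arctan2(d[1],d[0]),"yaw y",np.arctan2(w[1],w[0])-np.pi/2)
print("bar", plane(u([(493,145),(600,152),(643,157)]),.132,"top").round(4),"nose",plane(u([(467,149)]),.078,"top").round(4))
E
```

```text
plate [[0.5992, -0.2859, 0.008], [0.5938, -0.3749, 0.008], [0.4927, -0.3668, 0.008], [0.5007, -0.2769, 0.008]] [0.089, 0.101, 0.09, 0.099]
 c [ 0.5466 -0.3261  0.008 ] yaw x -1.6456649312614213 yaw y -1.6564552858419959
tin [[0.573, 0.1057, 0.06], [0.5642, -0.0439, 0.06], [0.4971, -0.0403, 0.06], [0.5046, 0.1089, 0.06]] [0.15, 0.067, 0.149, 0.068]
 c [0.5347 0.0326 0.06  ] yaw x -1.6252038965471012 yaw y -1.6217292544228445
bar [[ 0.5547 -0.185   0.132 ]
 [ 0.5497 -0.2567  0.132 ]
 [ 0.5463 -0.2856  0.132 ]] nose [[ 0.559  -0.1776  0.078 ]]
```

```bash
cat >> h.py <<'E'
from scipy.spatial.transform import Rotation as Ro
def goal(p,zdir):
    "relative move in the present tool frame: shift mm, then turn"
    s=readout.sense(); R0=Ro.from_rotvec(s["orientation"]).as_matrix(); d=np.array(p)-s["eef_pos"]
    for sg in(1,-1):
        z=sg*np.array([*zdir,0]); z/=np.linalg.norm(z); x=np.array([0,0,-1.]); R1=np.c_[x,np.cross(z,x),z]
        print("t",s["time_s"],"pos",np.round(s["eef_pos"],4),"w",round(s["gripper_width"],4),"F",np.round(s["ft_force"],1))
        print(" shift(old axes)",(R0.T@d*1e3).round(1),"shift(new axes)",(R1.T@d*1e3).round(1),"turn",Ro.from_matrix(R0.T@R1).as_rotvec().round(3))
E
python3 -c "
from h import *
goal((.5378,.0905,.20),(.9986,-.0527)); print(readout.sense()['q'])"
```

```text
t 0.9 pos [0.2367 0.4686 0.2483] w 0.0854 F [-0.6 -0.1  0.6]
 shift(old axes) [  48.3 -439.2 -201.7] shift(new axes) [  48.3 -361.7  320.6] turn [ 1.156  0.    -0.   ]
t 0.9 pos [0.2367 0.4686 0.2483] w 0.0854 F [-0.6 -0.1  0.6]
 shift(old axes) [  48.3 -439.2 -201.7] shift(new axes) [  48.3  361.7 -320.6] turn [-1.986  0.     0.   ]
[ 1.10300675e+00  1.25758579e-01 -3.95900459e-02  1.40540664e+00
 -8.90973154e-06  1.57079691e+00]
```

Request:
arm_command(rows="0 0 0 0.165 0 0 0;0 0 0 0.165 0 0 0;0 0 0 0.165 0 0 0;0 0 0 0.165 0 0 0;0 0 0 0.165 0 0 0;0 0 0 0.165 0 0 0;0 0 0 0.166 0 0 0;4 -30 26.7 0 0 0 0;4 -30 26.7 0 0 0 0;4 -30 26.7 0 0 0 0;4 -30 26.7 0 0 0 0;4 -30 26.7 0 0 0 0;4 -30 26.7 0 0 0 0;4 -30 26.7 0 0 0 0;4 -30 26.7 0 0 0 0;4 -30 26.7 0 0 0 0;4 -30 26.7 0 0 0 0;4 -30 26.7 0 0 0 0;4 -31 26.7 0 0 0 0", force=40)

```text
time_s: 3.28
eef_pos: [0.5383, 0.09, 0.2002]
orientation: [0.042, 1.57, -0.042]
ft_force: [0.3, -0.1, 0.9]
gripper_width: 0.0859
```

Request:
arm_command(rows="0 0 0 0 0 0 0;0 0 0 0 0 0 0")

```text
time_s: 3.52
eef_pos: [0.5373, 0.0912, 0.2002]
orientation: [0.042, 1.571, -0.042]
ft_force: [-0.5, 0.5, -0.8]
gripper_width: 0.0853
```

```bash
python3 -c "
from h import *
goal((.5378,.0905,.032),(.9986,-.0527))
save('side','s1.png',(200,80,180,135),4)
print('predicted lid corners side',proj([[.573,.1057,.06],[.5642,-.0439,.06],[.4971,-.0403,.06],[.5046,.1089,.06]],'side').round(1))"
```

```text
t 3.525 pos [0.5373 0.0912 0.2002] w 0.0853 F [-0.5  0.5 -0.8]
 shift(old axes) [168.2  -0.7   0.7] shift(new axes) [168.2  -0.7   0.6] turn [-0.001 -0.001 -0.   ]
t 3.525 pos [0.5373 0.0912 0.2002] w 0.0853 F [-0.5  0.5 -0.8]
 shift(old axes) [168.2  -0.7   0.7] shift(new axes) [168.2   0.7  -0.6] turn [ 3.141e+00 -0.000e+00  1.000e-03]
predicted lid corners side [[311.7 202. ]
 [312.4 235.1]
 [288.6 234.1]
 [289.5 201.2]]
```

View pics/s1.png

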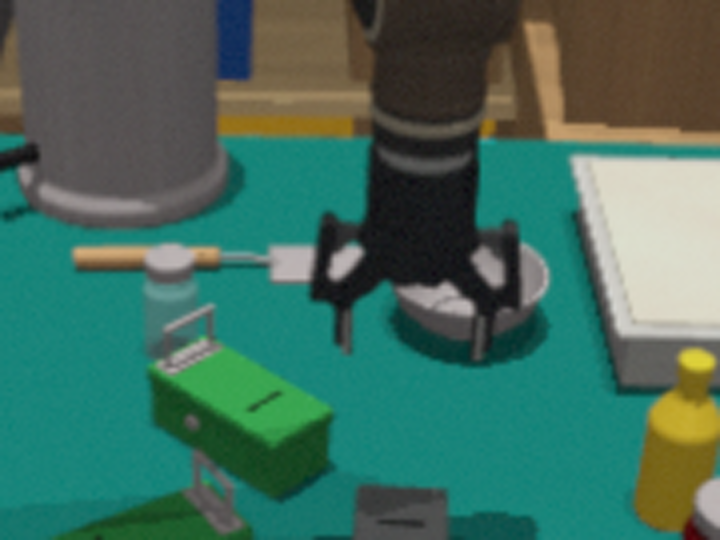

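The gripper is open above the grey tin, with its jaws straddling the rear of it. The rear lid corners show at full-frame (289.5,202) and (312,202), which matches my prediction. Next I descend and grip.

Request:
arm_command(rows="20 0 0 0 0 0 0;20 0 0 0 0 0 0;20 0 0 0 0 0 0;20 0 0 0 0 0 0;20 0 0 0 0 0 0;20 0 0 0 0 0 0;14 0 0 0 0 0 0;12 0 0 0 0 0 0;12 0 0 0 0 0 0;10 0 0 0 0 0 0;0 0 0 0 0 0 0;0 0 0 0 0 0 0", force=40)

```text
time_s: 5.08
eef_pos: [0.5378, 0.0911, 0.0326]
orientation: [0.042, 1.57, -0.042]
ft_force: [-0.4, 1.0, -0.2]
gripper_width: 0.0855
```

Request:
arm_command(rows="0 0 0 0 0 0 0.2;0 0 0 0 0 0 0.5;0 0 0 0 0 0 1;0 0 0 0 0 0 1;0 0 0 0 0 0 1;0 0 0 0 0 0 1;0 0 0 0 0 0 1;0 0 0 0 0 0 1", force=40)

```text
time_s: 6.08
eef_pos: [0.5379, 0.0912, 0.033]
orientation: [0.042, 1.569, -0.041]
ft_force: [-0.8, -1.0, 5.3]
gripper_width: 0.0674
```

```bash
python3 -c "
from h import *
hx=np.array([np.cos(-1.652),np.sin(-1.652)]); 
goal((.5378,.0905,.032),(-hx[1],hx[0]))
imaging.snapshot('side')
for r in finder.mark_of('eye','side'): print(r['uv'],r['p'],plane(r['uv'],.098,'side').round(4))
save('top','t2.png',(240,140,200,90),4)
for r in finder.mark_of('eye','top'): print(r['uv'],r['p'],plane(r['uv'],.098,'top').round(4))
"
```

```text
t 6.075 pos [0.5379 0.0912 0.033 ] w 0.0674 F [-0.8 -1.   5.3]
 shift(old axes) [ 1.  -0.7 -0.1] shift(new axes) [ 1.  -0.7 -0. ] turn [ 0.028  0.001 -0.   ]
t 6.075 pos [0.5379 0.0912 0.033 ] w 0.0674 F [-0.8 -1.   5.3]
 shift(old axes) [ 1.  -0.7 -0.1] shift(new axes) [1.  0.7 0. ] turn [-3.113e+00  1.000e-03  2.000e-03]
[250.8, 158.1] 0.95 [[0.3797 0.2911 0.098 ]]
[250.7, 200.8] 0.82 [[0.3874 0.0618 0.098 ]]
[297.6, 224.6] 0.56 [[ 0.5206 -0.0424  0.098 ]]
[302.1, 190.3] 0.95 [[ 0.5209 -0.0256  0.098 ]]
[444.9, 250.4] 0.5 [[ 0.3535 -0.4147  0.098 ]]
```

Request:
arm_command(rows="0 0 0 0.014 0 0 1;0 0 0 0.014 0 0 1;0 -3 1 0 0 0 1;0 -6 2 0 0 0 1;0 -7 2.5 0 0 0 1;0 -7 2.5 0 0 0 1;0 -7 2.5 0 0 0 1;0 -7 2.5 0 0 0 1;0 -7 2.5 0 0 0 1;0 -7 2.5 0 0 0 1;0 -7 2.5 0 0 0 1;0 -7 2.5 0 0 0 1;0 -7 2.5 0 0 0 1;0 -7 2.5 0 0 0 1;0 -7 2.5 0 0 0 1;0 -7 2.5 0 0 0 1;0 -7 2.5 0 0 0 1;0 -7 2.5 0 0 0 1;0 -7 2 0 0 0 1;0 -7 2 0 0 0 1")

```text
time_s: 8.78
eef_pos: [0.57, -0.0311, 0.0331]
orientation: [0.066, 1.569, -0.06]
ft_force: [-0.9, 9.3, 6.9]
gripper_width: 0.068
```

Request:
arm_command(rows="0 0 0.5 0 0 0 1;0 0 0 0 0 0 1")

```text
time_s: 9.02
eef_pos: [0.5703, -0.032, 0.0331]
orientation: [0.065, 1.569, -0.062]
ft_force: [-3.6, 3.6, 7.4]
gripper_width: 0.0679
```

```bash
cat > hf.py <<'E'
from h import *
O=np.array([.558,-.186]); hx=np.array([np.cos(-1.652),np.sin(-1.652)]); hy=np.array([-hx[1],hx[0]])
def H(p): d=np.array(p)[...,:2]-O; return np.stack([d@hx,d@hy],-1).round(4)
E
python3 -c "
from hf import *
s=readout.sense(); print('tcp hook',H(s['eef_pos']),s['eef_pos'],s['ft_force'])
a=save('side','x.png'); 
for q in('eye','nose'):
  for r in finder.mark_of(q,'side'): print(q,np.round(r['uv']),r['p'],H(plane(r['uv'],dict(eye=.098,nose=.078)[q],'side')))
b=save('top','x.png')
for q in('eye','nose'):
  for r in finder.mark_of(q,'top'): print(q,np.round(r['uv']),r['p'],H(plane(r['uv'],dict(eye=.098,nose=.078)[q],'top')))
A=cv2.resize(a[170:310,230:380],None,fx=3.5,fy=3.5,interpolation=2); B=cv2.resize(b[150:220,300:430],None,fx=4,fy=4,interpolation=2)
w=max(A.shape[1],B.shape[1]); f=lambda i:cv2.copyMakeBorder(i,0,0,0,w-i.shape[1],0)
cv2.imwrite('pics/c3.png',np.vstack([f(A),f(B)])[:,:]); print(A.shape,B.shape)
"
```

```text
tcp hook [-0.1545 -0.0003] [ 0.57026596 -0.03199998  0.0330517 ] [-3.55613328  3.63730644  7.4424265 ]
eye [252. 200.] 0.9 [[-0.2348 -0.1877]]
eye [315. 254.] 0.84 [[-0.029  0.001]]
eye [248. 161.] 0.56 [[-0.4435 -0.2223]]
eye [310. 288.] 0.37 [[ 0.0855 -0.011 ]]
nose [159. 274.] 0.69 [[ 0.0563 -0.3908]]
nose [368. 206.] 0.68 [[-0.2659  0.1617]]
nose [315. 265.] 0.58 [[-0.0105  0.0021]]
nose [314. 260.] 0.35 [[-0.0263 -0.0012]]
eye [187. 247.] 0.79 [[-0.4539 -0.2251]]
eye [261. 237.] 0.7 [[-0.2576 -0.1838]]
eye [346. 179.] 0.61 [[-0.0405 -0.0094]]
nose [358. 178.] 0.98 [[-0.0032 -0.0032]]
nose [366. 324.] 0.85 [[ 0.0431 -0.3998]]
nose [240. 117.] 0.74 [[-0.3425  0.1428]]
(490, 525, 3) (280, 520, 3)
```

View pics/c3.png

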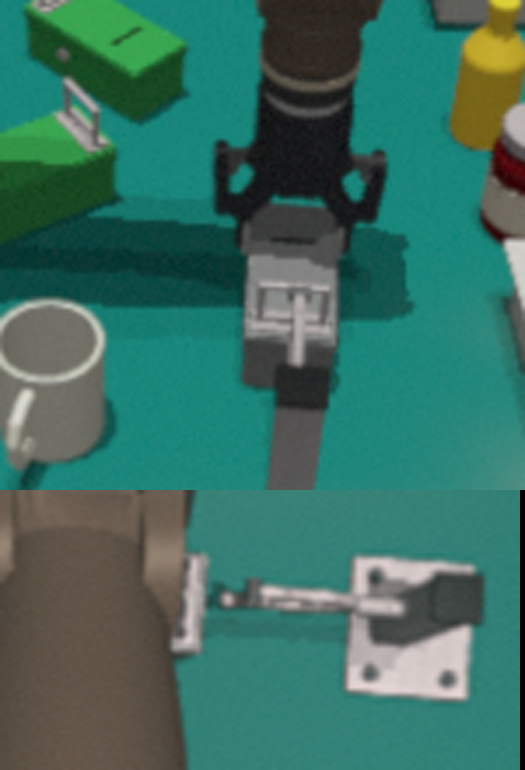

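Side crop: the nose bar (297,300) runs through the middle of the eye (260–332). In the top crop the eye sits about 36 mm before the gate and within 4 mm of the hook's line. I advance about 88 mm along the hook's axis with a 2 mm lateral trim.

Request:
arm_command(rows="0 -3 1 0 0 0 1;0 -5 1 0 0 0 1;0 -5 0 0 0 0 1;0 -5 0 0 0 0 1;0 -5 0 0 0 0 1;0 -5 0 0 0 0 1;0 -5 0 0 0 0 1;0 -5 0 0 0 0 1;0 -5 0 0 0 0 1;0 -5 0 0 0 0 1")

```text
time_s: 10.58
eef_pos: [0.5691, -0.0786, 0.0331]
orientation: [0.067, 1.568, -0.059]
ft_force: [0.3, 11.7, 6.5]
gripper_width: 0.0676
```

Request:
arm_command(rows="0 -5 0 0 0 0 1;0 -5 0 0 0 0 1;0 -5 0 0 0 0 1;0 -5 0 0 0 0 1;0 -5 0 0 0 0 1;0 -5 0 0 0 0 1;0 -5 0 0 0 0 1;0 -5 0 0 0 0 1;0 0 0 0 0 0 1;0 0 0 0 0 0 1")

```text
time_s: 11.82
eef_pos: [0.5658, -0.1197, 0.0331]
orientation: [0.065, 1.568, -0.061]
ft_force: [0.7, 5.3, 6.4]
gripper_width: 0.0676
```

```bash
cat > look.py <<'E'
from hf import *
import sys
s=readout.sense(); print('tcp hook',H(s['eef_pos']),s['eef_pos'],s['ft_force'])
a=save('side','x.png')
for q in('eye',):
  for r in finder.mark_of(q,'side'): print(q,np.round(r['uv']),r['p'],H(plane(r['uv'],.098,'side')))
b=save('top','x.png')
for q in('eye','tin'):
  for r in finder.mark_of(q,'top'): print(q,np.round(r['uv']),r['p'],H(plane(r['uv'],dict(eye=.098,tin=0)[q],'top')))
A=cv2.resize(a[210:310,260:370],None,fx=3.5,fy=3.5,interpolation=2); B=cv2.resize(b[150:215,300:430],None,fx=6,fy=6,interpolation=2)[:,:]
A=cv2.resize(a[215:295,270:350],None,fx=4.4,fy=4.4,interpolation=2);B=cv2.resize(b[155:210,320:430],None,fx=4,fy=4,interpolation=2)
f=lambda i:cv2.copyMakeBorder(i,0,352-i.shape[0],0,0,0)
cv2.imwrite('pics/'+sys.argv[1],np.hstack([f(A),f(B)]))
E
python3 look.py c4.png
```

```text
tcp hook [-0.0667  0.0024] [ 0.56580231 -0.11967688  0.03307604] [0.71145307 5.32003766 6.44846941]
eye [313. 280.] 0.88 [[ 0.0614 -0.0036]]
eye [251. 198.] 0.8 [[-0.2445 -0.1918]]
eye [245. 158.] 0.7 [[-0.4618 -0.2353]]
eye [378. 230.] 0.26 [[-0.1358  0.174 ]]
eye [187. 246.] 0.64 [[-0.4536 -0.2219]]
eye [262. 236.] 0.61 [[-0.2557 -0.1805]]
tin [278. 256.] 0.92 [[-0.2076 -0.2345]]
tin [209. 232.] 0.82 [[-0.4113 -0.1809]]
tin [240. 115.] 0.42 [[-0.3472  0.1681]]
```

View pics/c4.png

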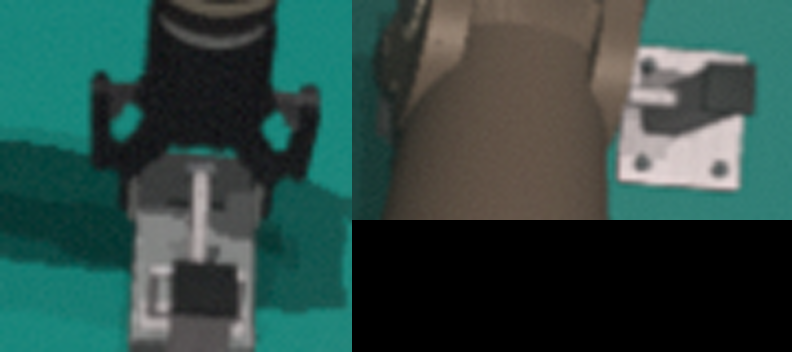

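Request:
arm_command(rows="0 0 0 0 0 0 0.5;0 0 0 0 0 0 0;0 0 0 0 0 0 0;0 0 0 0 0 0 0;0 0 0 0 0 0 0;-5 0 0 0 0 0 0;-10 0 0 0 0 0 0;-20 0 0 0 0 0 0;-20 0 0 0 0 0 0;-30 10 0 0 0 0 0;-30 20 0 0 0 0 0;-30 30 0 0 0 0 0;-20 40 0 0 0 0 0;-10 40 0 0 0 0 0;0 40 0 0 0 0 0;0 40 0 0 0 0 0;0 0 0 0 0 0 0")

```text
time_s: 14.2
eef_pos: [0.5829, 0.1009, 0.208]
orientation: [0.061, 1.569, -0.06]
ft_force: [0.0, -0.1, 0.8]
gripper_width: 0.0852
```

```bash
python3 look.py c5.png; python3 -c "
from hf import *
for x in(.03,.04,.05,.06): print(x,[proj([*(O+x*hx+y*hy),.101],'side')[0].round(1).tolist() for y in(-.024,.024)],proj([*(O+x*hx),.101],'top')[0].round(1))"
```

```text
tcp hook [-0.2879  0.0015] [0.58285279 0.10085311 0.20796308] [ 0.00596766 -0.06472102  0.78296003]
eye [248. 157.] 0.98 [[-0.4668 -0.2278]]
eye [316. 278.] 0.95 [[0.0518 0.0024]]
eye [252. 202.] 0.81 [[-0.2296 -0.1871]]
eye [189. 247.] 0.82 [[-0.4486 -0.2242]]
eye [379. 178.] 0.56 [[ 0.0498 -0.0011]]
tin [348. 180.] 0.72 [[-0.0182  0.0013]]
tin [206. 233.] 0.65 [[-0.4195 -0.1836]]
0.03 [[305.3, 269.6], [324.6, 270.8]] [371.9 177. ]
0.04 [[305.2, 272.6], [324.7, 273.8]] [375.5 177.3]
0.05 [[305.1, 275.7], [324.7, 276.9]] [379.2 177.6]
0.06 [[305.0, 278.7], [324.8, 279.9]] [382.8 177.8]
```

View pics/c5.png

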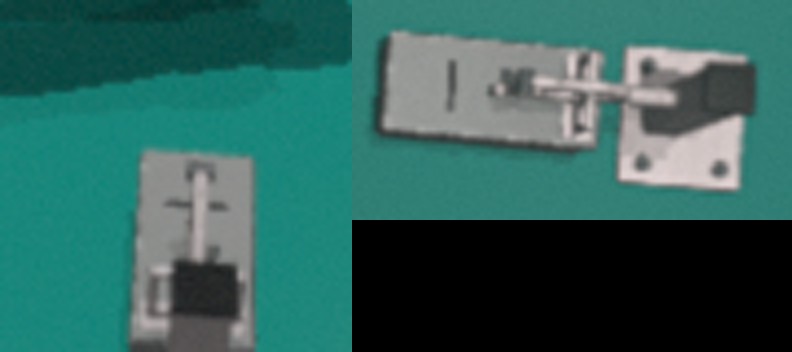

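```bash
python3 -c "
from hf import *
b=save('top','t6.png'); a0=cv2.imread('pics/t0.png'); s0=cv2.imread('pics/s0.png'); s1=save('side','s6.png')
g=lambda x,z:[*(O+x*hx),z]
for c in('top','side'):
  for n,p in(('nose',g(-.008,.078)),('hinge',g(0,.128)),('shut tip',g(0,.084)),('open.9 tip',g(.034,.101)),('bar40',g(.04,.128)),('bend',g(.069,.103))): print(c,n,proj(p,c)[0].round(1))
f=lambda i,x,y,w,h:cv2.resize(i[y:y+h,x:x+w],(384,288),interpolation=cv2.INTER_CUBIC)
cv2.imwrite('pics/c6.png',np.vstack([np.hstack([f(a0,345,160,40,30),f(b,345,160,40,30)]),np.hstack([f(s0,295,247,40,30),f(s1,295,247,40,30)])]))
for q in('mug','jam_jar','shaker','mustard','bowl'):
  r=finder.mark_of(q,'top'); print(q,r and (np.round(r[0]['uv']),r[0]['p']))
"
```

```text
top nose [356.5 177. ]
top hinge [362.9 174.8]
top shut tip [359.8 177. ]
top open.9 tip [373.4 177.1]
top bar40 [377.8 176. ]
top bend [386.2 178. ]
side nose [314.4 265.5]
side hinge [315.9 254. ]
side shut tip [314.5 266.1]
side open.9 tip [315.  271.4]
side bar40 [315.8 265.7]
side bend [314.9 281.6]
mug (array([358., 242.]), 0.9)
jam_jar (array([281., 106.]), 0.95)
shaker (array([162., 254.]), 0.71)
mustard (array([378., 178.]), 0.62)
bowl (array([144., 162.]), 0.92)
```

View pics/c6.png

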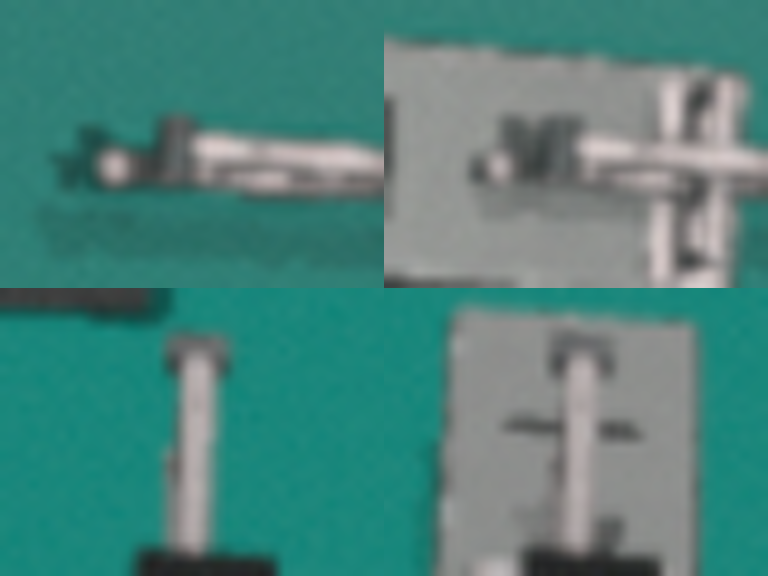

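Top crop, before and after: the nose ball (115,165 → 495,165), the dark gate finger beside it (150 → 527,165) and the hinge block look the same in both. So the gate hangs shut again, with the crossbar about 51 mm inside, at (675–725,165). I'll do a quick check that the bystanders haven't moved, then hand in.

```bash
python3 -c "
from h import *
a,b=[cv2.cvtColor(cv2.imread('pics/'+n),6) for n in('t0.png','t6.png')]
for n,(x,y,w,h) in dict(mug=(343,222,50,40),jar=(265,80,32,40),mustard=(222,88,28,34),shaker=(140,243,26,26),bowl=(108,132,58,56),tea=(436,228,32,46),spatula=(96,190,28,45)).items():
  r=cv2.matchTemplate(b[y-12:y+h+12,x-12:x+w+12],a[y:y+h,x:x+w],5); _,m,_,l=cv2.minMaxLoc(r); print(n,round(m,2),'shift px',l[0]-12,l[1]-12)
s=readout.sense(); print(s['time_s'],s['ft_force'],s['joint_velocities'].__abs__().max() if hasattr(s['joint_velocities'],'max') else s['joint_velocities'])
print(close_job())"
```

```text
mug 1.0 shift px 0 0
jar 0.75 shift px 1 -1
mustard 0.53 shift px 12 12
shaker 0.97 shift px 0 0
bowl 1.0 shift px 0 0
tea 1.0 shift px 0 0
spatula 1.0 shift px 0 0
14.8 [ 0.43944065 -0.26806443 -0.23869409] 0.0027483599596549693
the job is handed in; nothing more can be done
None
```

I gripped the grey cash tin at its rear and slid it flat along the hook's axis until its eye was past the gate. Then I released it and backed the arm clear. The job was handed in at about 15 s, and no verdict was reported.

**Last checks that agreed:**
- **Eye position:** the crossbar measured about 50–52 mm past the gate line in both views, within about 3 mm of the hook's plane.
- **Gate:** it looks shut, with the same picture at the nose as before the push. That is judged by eye at low resolution, because the hook's upper bar hides much of the gate. The 0.5 rad opening was not measured either; I infer it from where the crossbar ended up.
- **Robot:** the force on the tool was about 0 N, the arm was still, and the gripper was well clear of everything.
- **Bystanders:** the mug, shaker, bowl, tea tin and spatula showed no image shift.

**Checks that did not confirm:**
- **Jam jar:** the match was only fair (0.75, 1 px shift).
- **Mustard:** the match failed (0.53), and the finder's top hit for it was on the hook. The raised arm probably hid it in the last picture, which I did not check. The tool's path was planned well clear of it, and it stood upright in the side view just before the final push.

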